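# Stand the maple offcuts on end in the bench holder and close its stop

### The job

Two flat maple boards, one long and one short, lie on the bench, and the stop of the wooden holder is pushed almost shut. Slide the stop open, stand both boards upright on their short ends on the holder's base like books on a shelf, the long one flat against the tall fixed fence and the short one flat against the long one, both roughly centred across the base, then slide the stop up snug against the short board so that both are held with no gaps. Leave the spool clamp, the thumb plane and the rosin cake where they are.

Things in the scene. Friction and masses are not known exactly. Their poses are not given: they have to be found in the camera images.
- holder: Fixed dark wooden holder like bookends. Base 84 (its x) x 200 (its y) x 10 mm thick; origin at the centre of its underside, on the bench. At the -y end (the robot's right; yaw within 12 deg) stands the fixed fence, 44 mm wide in x, top 100 mm above the bench, inner face at y = -88 mm. Boards stand on the base's top, 10 mm above the bench, their faces towards holder y.
- stop (a joint): Brown wooden stop sliding along holder y, about 2 N of friction, stays where left. Value = clear gap in m between fence and stop plate; grows as it opens to +y, range 0 to 0.125; 0.036 with both boards held snugly. Plate 60 mm wide in x, 10 mm thick, top 60 mm above the bench; behind it (+y) its handle, a fin 16 mm thick in x, 35 mm long, equally high, to be pinched across x from above.
- stop_grip (a point): Point on the top of the stop's fin handle, over its middle, 60 mm above the bench and 29 mm to +y of the stop's front face. Moves with the stop; axes as the holder's.
- long_board: The long maple board, plain light brown wood, 130 mm long (its y) x 52 mm wide (its x) x 18 mm thick (its z), about 90 g; origin at its centre. Starts flat on the bench. Its two ends and two faces are alike.
- short_board: The short maple board, plain light brown wood, 96 mm long (its y) x 52 mm wide (its x) x 18 mm thick (its z), about 65 g; origin at its centre. Starts flat on the bench. Its two ends and two faces are alike.
- clamp: Bystander: spool clamp of two beech discs on a threaded rod, standing, 34 mm across, 86 mm tall; origin at the centre of its underside.
- plane: Bystander: thumb plane, 38 x 110 x 44 mm; origin at the centre of its underside.
- rosin_cake: Bystander: cake of rosin on a wooden holder, 36 x 52 x 20 mm; origin at the centre of its underside.
There are look-alikes about, which are no part of the job. Leave any orange or turquoise look-alike of the long_board alone.

How it is judged:
By the outcome, as a careful person would: the job done as asked, in the order asked, and still so for the second after the job is handed in, with the robot touching nothing.
It also fails if it takes over 72 s, if anything falls off the work surface, if the arm or the gripper's body presses on something with over 40 N, if the wrist force passes 120 N, or if a joint passes its speed limit or range.

### The arm

A 6-joint arm with a two-finger parallel gripper is mounted at the origin on a cart in front of the work surface, level with it; the furniture and walls round the work are solid. World frame = base frame: x ahead of the robot, y to its left, z up, the work surface at z = 0. Lengths are in m, angles in rad, forces in N, time in s.
With the tool pointing down it reaches from about 0.375 to 0.9 m from the base axis. Payload 3.1 kg.
Tool frame: the origin (TCP) lies between the finger pads; the fingertips stand 8 mm ahead of it and the grasp point (between the pads) lies 11 mm behind it; z points along the fingers, y is the line along which they close (so a half turn about z gives the same grasp; the last joint's range is limited). The gripper opens to 85 mm and grips with 20 to 120 N. Pads are 22 mm wide; open, the fingers measure 114 mm over their backs; the gripper's body (76 mm by 85 mm) begins 54 mm behind the grasp point. The pads swing forward as they close: fully open they stand 13 mm farther back than shut.
Start: joints at [1.123, 0.527, 1.433, -0, 1.181, -0.178], TCP at [0.166, 0.603, 0.239] pointing down, gripper open.
Joint ranges: [-3.08, 3.08], [-0.75, 2.2], [0.22, 2.44], [-1.43, 4.57], [0, 2.65], [-2.85, 2.85]. Speed limits (rad/s): [2.79, 2.79, 3.14, 3.14, 3.14, 3.14].

### API

Orientations are given as a unit quaternion [x, y, z, w].
In Python, from station import readout, cams, sign_off gives the robot as it stands.
- The arm moves only by the tool send_rows, never from a script. Its argument "commands" is text: rows parted by semicolons, each of 5 numbers parted by spaces: the finger opening in mm, from 0 to 85.4, then the shift along the tool's x, y, z each as a share of 0.02 m, from -1 to 1, then the turn about the tool's z as a share of 4 degrees, from -1 to 1. In form: grip dx dy dz spin; .... A call has 1 to 20 rows; each row shifts and turns the commanded pose from where the row before left it, along the tool's axes as they then stand; what a row does not reach is not made up. A row lasts 1/12 s, in which the tool goes at most 41.7 mm and 7.16 degrees, less where a joint would pass 70% of its speed; a pose out of reach is approached as far as the arm can. A call with a number of a shift or a turn outside -1 to 1 is refused whole. A call with a gripper value outside its range is refused whole. The fingers move at their own pace and stop on an object; "grip_force" is the grip in N (left out, the last holds). Time passes only in rows, so rows that do not move let the fingers close. It gives the time, the measured TCP pose, the force, the opening and the grip force at its end, in the units of the state.
- readout.sense(): the state, without advancing time (a new reading comes with each control period).
- cams.snapshot(name): name is "scene" or "top" or "wrist"; returns a dict with "pixels" (420x560x3 uint8, red, green, blue), "intrinsics" (3x3 intrinsics, pixels), "eye" and "rotation" of the camera in the world. Camera axes: x right, y down, z forward; pixel columns grow to the right and rows downward; lengths in m; the calibration is good to about 2 mm. A picture is of the moment at which its call begins. There is no depth.
- sign_off(): hands the job in; it is judged then, once.
The state is a dict: "t": time; "q": joint angles; "qd": joint speeds; "tau": joint torques, N m; "tcp_pos": TCP position; "tool_rot": TCP orientation; "force": force on the tool from outside, world axes, zero at the start; "ft_torque": the same for the moment, N m; "finger_gap": opening from 0.0 (shut) to 1.0 (fully open); "gripper_force": force on a finger pad.
Only numpy, scipy, OpenCV 4.12 (cv2) and the standard library are available. Lean on these libraries where they do the work, as an engineer would, in place of code of your own. Each camera call takes 0.05 s, during which the arm holds its last target. There are 200 camera calls.

## Working session

There is one attempt and no reset: what is moved stays moved. The work goes in short steps, Python scripts to look and compute and a tool call to move; the robot and the scene stay as the last step left them, time stands still between calls to the robot, and variables do not carry over. Pictures are saved under pics/ and viewed, at most 10 in all, crops included, and the job is handed in when it is done.

Besides the shell and the picture viewer there is one more tool, called after "Request:" in YAML: its name, and indented under it one key for each argument. send_rows: Moves the arm, as the interface text tells. Its arguments: {"type":"object","properties":{"commands":{"type":"string"},"grip_force":{"type":"number"}},"required":["commands"]}

```bash
ls; mkdir -p pics; python3 - <<'E'
from station import readout,cams
import cv2
s=readout.sense();print(s)
for n in("top","scene"):
    d=cams.snapshot(n);cv2.imwrite(f"pics/{n}0.png",d["pixels"][:,:,::-1]);print(n,d["intrinsics"],d["eye"],d["rotation"])
E
```

```text
pics
{'t': 0.0, 'q': array([ 1.12352693e+00,  5.28479425e-01,  1.43389692e+00, -4.48748352e-06,
        1.18142455e+00, -1.78471450e-01]), 'qd': array([0.00116393, 0.00065064, 0.00067134, 0.00010714, 0.00045123,
       0.00030872]), 'tau': array([ 6.36313598e-04, -4.42352736e+01, -1.78027421e+01, -2.09238783e-04,
        8.36088555e-03,  2.29800882e-06]), 'tcp_pos': array([0.16562921, 0.60192417, 0.23832718]), 'tool_rot': array([ 1.33993801e-01,  9.90981555e-01, -1.05115562e-03, -3.37863276e-04]), 'force': array([ 0.58593193,  0.2467922 , -0.19245422]), 'ft_torque': array([-0.02201569, -0.00015331,  0.03605432]), 'gripper_force': 0.0, 'finger_gap': 1.001410548835563}
top [[484.0617036    0.         274.22717711]
 [  0.         484.0617036  211.23534151]
 [  0.           0.           1.        ]] [0.49448348 0.12341111 1.268863  ] [-0.70415988  0.70961657 -0.00631584  0.02373404]
scene [[542.59200483   0.         280.8635318 ]
 [  0.         542.59200483 208.23766097]
 [  0.           0.           1.        ]] [-0.42553029 -0.51092393  0.78095541] [ 0.7665639  -0.41977032  0.23096937 -0.42758135]
```

View pics/top0.png

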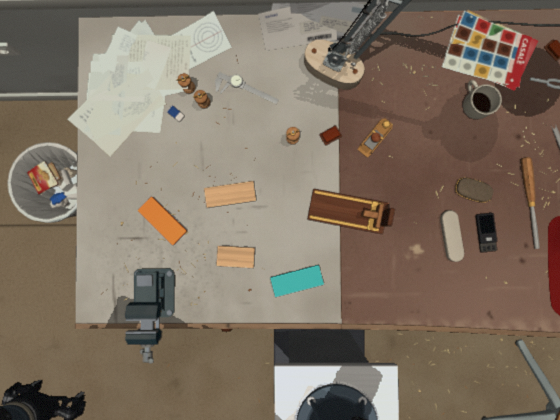

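View pics/scene0.png

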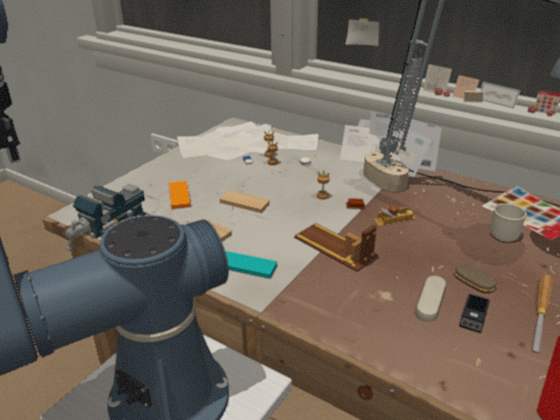

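Top view: the plain maple boards are at (230,194) (about 50 px, the long one) and (236,257) (about 38 px, the short one). At 381 px/m those lengths match 130 and 96 mm. The orange (162,220) and turquoise (297,281) boards are look-alikes. The holder is at (350,210), with its fence to the right (the -y end).

```bash
cat > h.py <<'E'
import numpy as np,cv2
from scipy.spatial.transform import Rotation as R
from station import readout,cams
def ray(d,uv,z):
    uv=np.atleast_2d(np.array(uv,float));K=d["intrinsics"]
    v=np.c_[(uv-[K[0,2],K[1,2]])/[K[0,0],K[1,1]],np.ones(len(uv))]@R.from_quat(d["rotation"]).as_matrix().T
    e=np.array(d["eye"]);return e+v*((z-e[2])/v[:,2])[:,None]
def tool():
    s=readout.sense();m=R.from_quat(s["tool_rot"]).as_matrix()
    return s,m,np.degrees(np.arctan2(m[1,0],m[0,0]))
def to_tool(p):  # world point -> rows (units of 20mm) in tool axes
    s,m,_=tool();return m.T@(np.array(p)-s["tcp_pos"])/0.02
E
python3 - <<'E'
from h import *
d=cams.snapshot("top");im=d["pixels"][:,:,::-1].copy();hsv=cv2.cvtColor(im,cv2.COLOR_BGR2HSV)
for p in[(230,194),(236,257),(162,220),(335,205),(320,191),(376,215),(384,200)]:print(p,hsv[p[1],p[0]])
m=cv2.inRange(hsv,(8,70,120),(22,170,255));m[:, :195]=0;m[:,265:]=0;m[:170]=0;m[275:]=0
for c in cv2.findContours(m,0,2)[0]:
    if cv2.contourArea(c)<200:continue
    r=cv2.minAreaRect(c);b=cv2.boxPoints(r);w=ray(d,b,.018)
    e=w[1]-w[0],w[2]-w[1];l=max(e,key=np.linalg.norm)
    print("c",r,w.mean(0),[np.linalg.norm(x) for x in e],"yaw of length",np.degrees(np.arctan2(l[1],l[0])))
cv2.imwrite("pics/crop1.png",cv2.resize(im[170:280,195:410],None,fx=3.7,fy=3.7,interpolation=cv2.INTER_CUBIC))
print(tool()[1:])
E
```

```text
(230, 194) [ 15 111 203]
(236, 257) [ 15 111 205]
(162, 220) [ 14 185 212]
(335, 205) [ 10 158  97]
(320, 191) [ 16 153 137]
(376, 215) [ 14 146 148]
(384, 200) [ 11 101 101]
c ((235.0061492919922, 256.38922119140625), (37.33132553100586, 20.63484764099121), 3.1798300743103027) [0.43197184 0.25623835 0.018     ] [np.float64(0.053171088047261644), np.float64(0.09671446509818042)] yaw of length -93.53558825984071
c ((229.47000122070312, 193.79000854492188), (20.081830978393555, 50.2045783996582), 81.8698959350586) [0.59413087 0.27005883 0.018     ] [np.float64(0.1307460481939443), np.float64(0.05227545530861616)] yaw of length -82.410604578418
(array([[-9.64086417e-01,  2.65587744e-01, -7.28342339e-04],
       [ 2.65588576e-01,  9.64085256e-01, -1.52558831e-03],
       [ 2.97006553e-04, -1.66423837e-03, -9.99998571e-01]]), np.float64(164.5980702863759))
```

View pics/crop1.png

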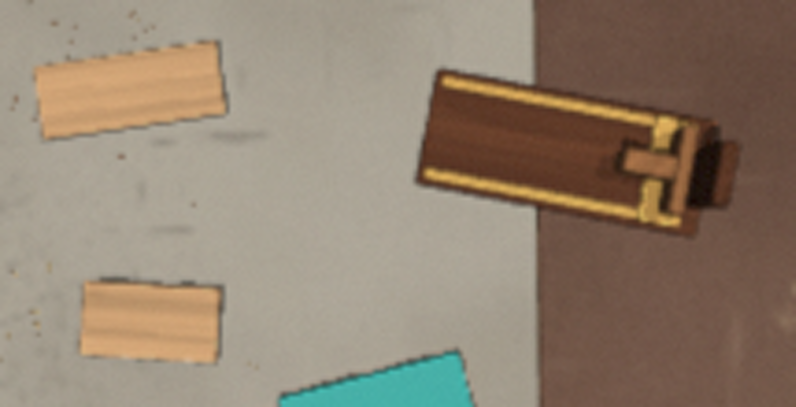

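The crop shows both maple boards, at 3.7x: long (132,90), short (150,322). The holder corners are at (440,70), (417,183) and (693,236). The fin runs from (623,160) to (675,165), the plate is at about (687,167) and the fence top at about (720,170).

```bash
python3 - <<'E'
from h import *
d=cams.snapshot("top")
f=lambda p:np.array(p)/3.7+[195,170]
w=ray(d,[f(p) for p in[(440,70),(417,183),(693,236)]],.01);print(w)
print("w",np.linalg.norm(w[0]-w[1]),"l",np.linalg.norm(w[2]-w[1]))
hy=w[1]-w[2];yaw=np.degrees(np.arctan2(-hy[0],hy[1]));print("holder yaw",yaw, "from short edge",np.degrees(np.arctan2(*(w[0]-w[1])[1::-1])))
c=(w[0]+w[2])/2;print("centre",c)
g=ray(d,[f((625,161)),f((675,165)),f((650,163)),f((740,145)),f((730,207))],.06);print("fin",g)
y=np.radians(yaw);Rm=np.array([[np.cos(y),-np.sin(y)],[np.sin(y),np.cos(y)]])
print("fin in holder",(g[:,:2]-c[:2])@Rm)
E
```

```text
[[ 0.60544981  0.05045541  0.01      ]
 [ 0.52605172  0.06742142  0.01      ]
 [ 0.48752189 -0.12470464  0.01      ]]
w 0.08119053223916388 l 0.1959514450244739
holder yaw -11.339928454954789 from short edge -12.061726820028772
centre [ 0.54648585 -0.03712461  0.01      ]
fin [[ 0.53850283 -0.0701926   0.06      ]
 [ 0.53554117 -0.10360841  0.06      ]
 [ 0.53702142 -0.08690705  0.06      ]
 [ 0.54863185 -0.14727072  0.06      ]
 [ 0.50705506 -0.13986435  0.06      ]]
fin in holder [[-0.00132504 -0.03399212]
 [ 0.00234165 -0.06733794]
 [ 0.00050902 -0.05067156]
 [ 0.02376207 -0.10757385]
 [-0.01845936 -0.10848729]]
```

Request:
send_rows:
  commands: "85 0 0 0 1;85 0 0 0 1;85 0 0 0 1;85 0 0 0 1;85 0 0 0 1;85 0 0 0 1;85 0 0 0 1;85 0 0 0 1;85 0 0 0 1;85 0 0 0 1;85 0 0 0 1;85 0 0 0 1;85 0 0 0 1;85 0 0 0 1;85 0 0 0 1;85 0 0 0 1;85 0 0 0 1;85 0 0 0 1;85 0 0 0 1;85 0 0 0 1"
  grip_force: 20

```text
t: 1.87
tcp_pos: [0.1659, 0.6024, 0.239]
tool_rot: [0.741, 0.672, -0.0, 0.0]
force: [0.8, 0.0, -0.6]
finger_gap: 0.998
gripper_force: 0.0
```

Request:
send_rows:
  commands: "85 0 0 0 1;85 0 0 0 0.5;85 0 0 0 0"

```text
t: 2.12
tcp_pos: [0.1658, 0.6024, 0.239]
tool_rot: [0.774, 0.633, -0.0, 0.0]
force: [-0.1, -0.5, -0.1]
finger_gap: 0.999
gripper_force: 0.0
```

```bash
python3 - <<'E'
from h import *
print(tool()[2],to_tool([.536,-.087,.12]))
E
```

```text
78.57023782196823 [-30.11409668  24.97199199   5.96525988]
```

Request:
send_rows:
  commands: "85 -1 .83 0 0;85 -1 .83 0 0;85 -1 .83 0 0;85 -1 .83 0 0;85 -1 .83 0 0;85 -1 .83 0 0;85 -1 .83 0 0;85 -1 .83 0 0;85 -1 .83 0 0;85 -1 .83 0 0;85 -1 .83 0 0;85 -1 .83 0 0;85 -1 .83 0 0;85 -1 .83 0 0;85 -1 .83 0 0;85 -1 .83 0 0;85 -1 .83 0 0;85 -1 .83 0 0;85 -1 .83 0 0;85 -1 .83 0 0"

```text
t: 3.78
tcp_pos: [0.4128, 0.1436, 0.2394]
tool_rot: [0.774, 0.634, 0.0, 0.0]
force: [0.4, 0.2, 0.1]
finger_gap: 0.994
gripper_force: 0.0
```

Request:
send_rows:
  commands: "85 -1 .83 0 0;85 -1 .83 0 0;85 -1 .83 0 0;85 -1 .83 0 0;85 -1 .83 0 0;85 -1 .83 0 0;85 -1 .83 0 0;85 -1 .83 0 0;85 -1 .83 0 0;85 -1 .83 0 0;85 0 0 0 0;85 0 0 0 0"

```text
t: 4.78
tcp_pos: [0.5359, -0.0852, 0.2391]
tool_rot: [0.774, 0.633, 0.0, -0.0]
force: [-0.0, 1.0, 1.0]
finger_gap: 0.992
gripper_force: 0.0
```

```bash
python3 - <<'E'
from h import *
d=cams.snapshot("wrist");cv2.imwrite("pics/w1.png",d["pixels"][:,:,::-1])
print(tool()[0]["tcp_pos"],tool()[2],to_tool([.536,-.087,.052]),d["eye"],d["rotation"])
E
```

```text
[ 0.53510695 -0.08412316  0.23897175] 78.57504469038373 [-0.13716302  0.08366271  9.34842034] [ 0.55056619 -0.0080681   0.3735372 ] [ 0.98322121 -0.09927242 -0.01592102  0.15220891]
```

View pics/w1.png

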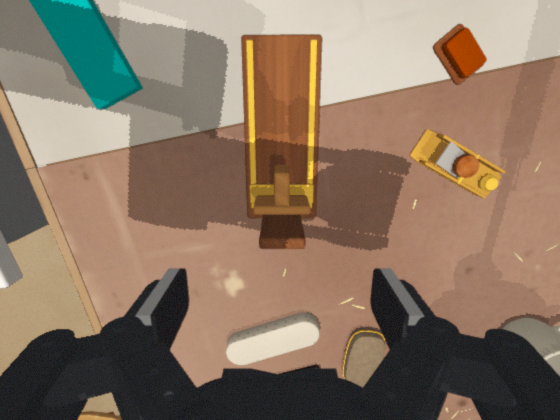

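The wrist view has the fin top at about (281,163-197), the base's far corners at (243,36) and (322,36), and the fence at (282,232).

```bash
python3 - <<'E'
from h import *
d=cams.snapshot("wrist")
w=ray(d,[(243,36),(322,36)],.01)[:,:2];print(w,np.linalg.norm(w[0]-w[1]))
e=w[1]-w[0];yaw=np.arctan2(e[1],e[0]);print("yaw",np.degrees(yaw))
hy=np.array([-np.sin(yaw),np.cos(yaw)]);print("centre",w.mean(0)-.1*hy)
g=ray(d,[(281,163),(282,197),(275,165),(289,165)],.06);print(g)
print("top of fence",ray(d,[(260,247),(305,247),(262,217),(302,217)],.1))
E
```

```text
[[0.52685453 0.07098546]
 [0.60602118 0.05486644]] 0.080790972945213
yaw -11.508602998611721
centre [ 0.54648635 -0.03506353]
[[ 0.54070074 -0.05642763  0.06      ]
 [ 0.53482979 -0.0907475   0.06      ]
 [ 0.53448327 -0.05719227  0.06      ]
 [ 0.54807543 -0.05994762  0.06      ]]
top of fence [[ 0.50697579 -0.12356189  0.1       ]
 [ 0.54833225 -0.13191692  0.1       ]
 [ 0.5152078  -0.09491485  0.1       ]
 [ 0.5508596  -0.10212688  0.1       ]]
```

Request:
send_rows:
  commands: "60 .4 .07 1 0;60 0 0 1 0;50 0 0 1 0;50 0 0 1 0;50 0 0 1 0;50 0 0 1 0;50 0 0 1 0;50 0 0 1 0;50 0 0 .8 0;50 0 0 .6 0;50 0 0 0 0;30 0 0 0 0;12 0 0 0 0;12 0 0 0 0;12 0 0 0 0;12 0 0 0 0;12 0 0 0 0"

```text
t: 6.3
tcp_pos: [0.5399, -0.0767, 0.0525]
tool_rot: [0.774, 0.633, 0.001, 0.001]
force: [2.3, 1.7, 4.9]
finger_gap: 0.181
gripper_force: 24.9
```

Request:
send_rows:
  commands: "12 .3 0 0 0;12 .6 0 0 0;12 .8 0 0 0;12 .8 0 0 0;12 .8 0 0 0;12 .7 0 0 0;12 .5 0 0 0;12 .2 0 0 0;12 0 0 0 0;12 0 0 0 0"

```text
t: 7.13
tcp_pos: [0.5585, 0.016, 0.0525]
tool_rot: [0.774, 0.634, 0.001, 0.001]
force: [2.5, 1.6, 5.5]
finger_gap: 0.181
gripper_force: 25.0
```

Request:
send_rows:
  commands: "40 0 0 0 0;40 0 0 0 0;50 0 0 0 0;60 0 0 -1 0;60 0 0 -1 0;60 0 0 -1 0;60 0 0 -1 0;60 0 0 -1 0;60 0 0 -1 0;60 0 0 -.5 0;60 0 0 0 0"

```text
t: 8.05
tcp_pos: [0.5581, 0.0153, 0.1832]
tool_rot: [0.774, 0.633, 0.001, 0.002]
force: [-0.5, 0.1, -0.5]
finger_gap: 0.704
gripper_force: 0.0
```

```bash
python3 - <<'E'
from h import *
d=cams.snapshot("top");im=d["pixels"][:,:,::-1].copy()
cv2.imwrite("pics/crop2.png",cv2.resize(im[170:280,195:410],None,fx=3.7,fy=3.7,interpolation=cv2.INTER_CUBIC))
print(tool()[2],"long",to_tool([.5871,.3198,.19]),"short",to_tool([.4345,.2882,.19]))
E
```

```text
78.59244364869582 long [15.21123018 -1.54383822 -0.41371667] short [12.15333103 -8.71059944 -0.42300997]
```

View pics/crop2.png

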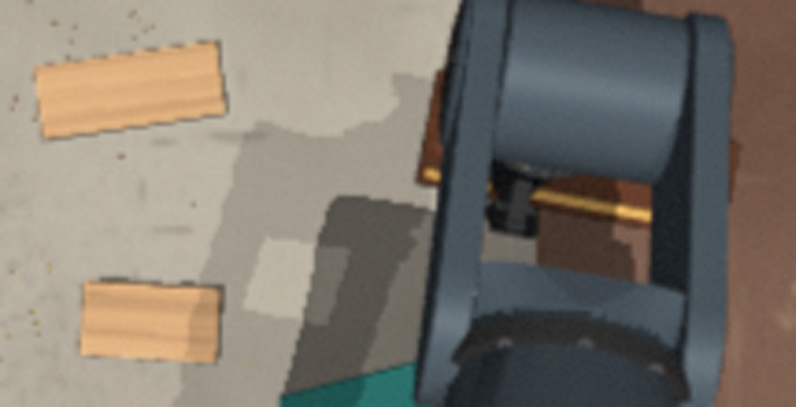

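Request:
send_rows:
  commands: "75 1 0 0 0;75 1 0 0 0;75 1 0 0 0;75 1 0 0 0;75 1 0 0 0;75 1 0 0 0;75 1 0 0 0;75 1 0 0 0;75 1 0 0 0;75 1 0 0 0;75 .5 .05 0 0;75 0 0 0 -1;75 0 0 0 -1;75 0 0 0 -1;75 0 0 0 -1;75 0 0 0 -.75;75 0 0 0 0;75 0 0 0 0"

```text
t: 9.6
tcp_pos: [0.5989, 0.2208, 0.18]
tool_rot: [0.659, 0.752, -0.001, -0.001]
force: [1.1, -0.4, -0.5]
finger_gap: 0.879
gripper_force: 0.0
```

```bash
python3 - <<'E'
from h import *
d=cams.snapshot("wrist");im=d["pixels"][:,:,::-1].copy();cv2.imwrite("pics/w2.png",im)
hsv=cv2.cvtColor(im,cv2.COLOR_BGR2HSV);m=cv2.inRange(hsv,(8,60,110),(22,170,255))
for c in cv2.findContours(m,0,2)[0]:
    if cv2.contourArea(c)<1500:continue
    b=cv2.boxPoints(cv2.minAreaRect(c));w=ray(d,b,.018);e=w[1]-w[0],w[2]-w[1];l=max(e,key=np.linalg.norm)
    print(b.astype(int).tolist(),w.mean(0),[np.linalg.norm(x) for x in e],np.degrees(np.arctan2(l[1],l[0])))
print(tool()[2],"long",to_tool([.6007,.2206,.012]))
d=cams.snapshot("top");im=d["pixels"][:,:,::-1].copy()
cv2.imwrite("pics/crop3.png",np.hstack([cv2.resize(cv2.imread("pics/w2.png"),(400,300)),cv2.resize(im[170:280,290:410],(400,300))]))
E
```

```text
[[66, 182], [75, 70], [137, 75], [128, 187]] [0.42973781 0.25865408 0.018     ] [np.float64(0.10224516756295769), np.float64(0.053548044638468746)] 81.86313261973727
[[252, 207], [252, 63], [312, 63], [312, 207]] [0.5932561  0.27239839 0.018     ] [np.float64(0.12966117421727125), np.float64(0.051221774444626576)] 95.95096736085164
97.50751381586899 long [-0.02170696  0.09754425  8.41428029]
```

View pics/crop3.png

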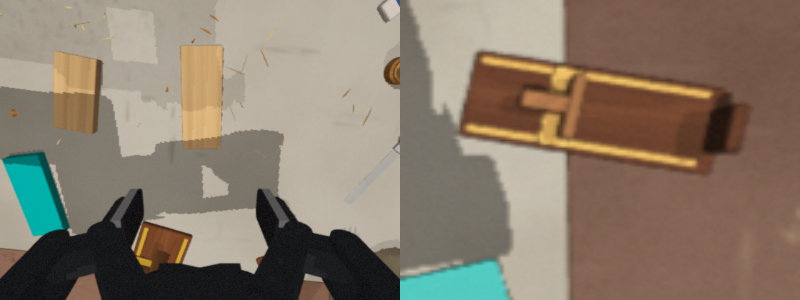

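The left pane is the wrist view, with the long board at (201,97) straight ahead of the fingers. The right pane is the top view: the stop is now open, with its plate at (575,105) and a wide clear gap to the fence at (715,125).

Request:
send_rows:
  commands: "75 0 .1 1 0;75 0 0 1 0;75 0 0 1 0;75 0 0 1 0;75 0 0 1 0;75 0 0 1 0;75 0 0 1 0;75 0 0 .8 0;75 0 0 .5 0;75 0 0 .2 0;60 0 0 0 0;45 0 0 0 0;45 0 0 0 0;45 0 0 0 0;45 0 0 0 0"

```text
t: 10.95
tcp_pos: [0.6021, 0.2217, 0.0122]
tool_rot: [0.659, 0.752, 0.001, 0.0]
force: [-0.0, -1.5, -0.8]
finger_gap: 0.602
gripper_force: 21.9
```

Request:
send_rows:
  commands: "45 0 0 -.5 0;45 0 0 -1 0;45 0 0 -1 0;45 0 0 -1 0;45 0 0 -1 0;45 0 0 -1 0;45 0 0 -1 0;45 0 0 -1 0;45 0 0 -.5 0;45 0 0 0 0"
  grip_force: 20

```text
t: 11.78
tcp_pos: [0.6033, 0.222, 0.1749]
tool_rot: [0.659, 0.752, 0.003, 0.002]
force: [0.2, -0.2, -1.0]
finger_gap: 0.596
gripper_force: 21.8
```

```bash
python3 - <<'E'
from h import *
ims=[cv2.resize(cams.snapshot(n)["pixels"][:,:,::-1],(400,300)) for n in("wrist","scene")]
cv2.imwrite("pics/p4.png",np.hstack(ims))
s=tool()[0];print(s["force"],s["ft_torque"])
E
```

```text
[-0.37574413  1.03867579 -1.55791487] [-0.00304598  0.04650693  0.03399209]
```

View pics/p4.png

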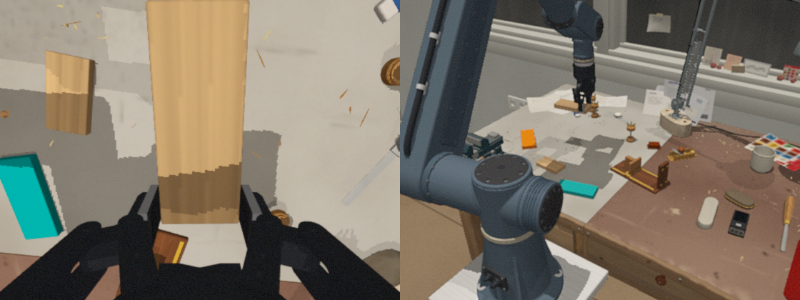

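The wrist view shows the long board level and held at its end, so it did not swing by itself. I'll lower it near the bench and relax the grip a little to see whether it pivots.

Request:
send_rows:
  commands: "45 0 0 1 0;45 0 0 1 0;45 0 0 1 0;45 0 0 1 0;45 0 0 1 0;45 0 0 1 0;45 0 0 .5 0;45 0 0 0 0;50 0 0 0 0;50 0 0 0 0"

```text
t: 12.72
tcp_pos: [0.6021, 0.2217, 0.0418]
tool_rot: [0.659, 0.752, 0.0, 0.0]
force: [-0.0, 0.7, -0.4]
finger_gap: 0.601
gripper_force: 21.9
```

Request:
send_rows:
  commands: "50.6 0 0 0 0;50.6 0 0 0 0"

```text
t: 12.88
tcp_pos: [0.6024, 0.2218, 0.0427]
tool_rot: [0.659, 0.752, 0.001, 0.001]
force: [-1.1, 0.1, -1.2]
finger_gap: 0.601
gripper_force: 21.9
```

Request:
send_rows:
  commands: "51 0 0 0 0;51 0 0 0 0"

```text
t: 13.05
tcp_pos: [0.6019, 0.2217, 0.0422]
tool_rot: [0.659, 0.752, 0.001, 0.0]
force: [-1.1, 0.5, -1.2]
finger_gap: 0.607
gripper_force: 21.9
```

Request:
send_rows:
  commands: "51.3 0 0 0 0;51.3 0 0 0 0"

```text
t: 13.22
tcp_pos: [0.6016, 0.2216, 0.0416]
tool_rot: [0.659, 0.752, 0.0, 0.0]
force: [0.2, 0.4, -1.1]
finger_gap: 0.604
gripper_force: 21.9
```

Request:
send_rows:
  commands: "51.6 0 0 0 0;51.6 0 0 0 0"

```text
t: 13.38
tcp_pos: [0.6015, 0.2216, 0.0413]
tool_rot: [0.659, 0.752, -0.0, -0.0]
force: [1.0, -1.1, -1.8]
finger_gap: 0.608
gripper_force: 13.8
```

Request:
send_rows:
  commands: "51.8 0 0 0 0;51.8 0 0 0 0"

```text
t: 13.55
tcp_pos: [0.6015, 0.2216, 0.0413]
tool_rot: [0.659, 0.752, -0.0, -0.0]
force: [-0.4, 0.2, -0.8]
finger_gap: 0.603
gripper_force: 6.5
```

Request:
send_rows:
  commands: "52 0 0 0 0;52 0 0 0 0"

```text
t: 13.72
tcp_pos: [0.6017, 0.2216, 0.0414]
tool_rot: [0.659, 0.752, 0.0, 0.0]
force: [-0.5, -0.9, 0.1]
finger_gap: 0.607
gripper_force: 0.0
```

```bash
python3 - <<'E'
from h import *
ims=[cams.snapshot("wrist")["pixels"][:,:,::-1][:,100:460],cams.snapshot("scene")["pixels"][100:205,200:340,::-1]]
cv2.imwrite("pics/p5.png",np.hstack([cv2.resize(i,(400,400)) for i in ims]))
E
```

```text
(no output)
```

View pics/p5.png

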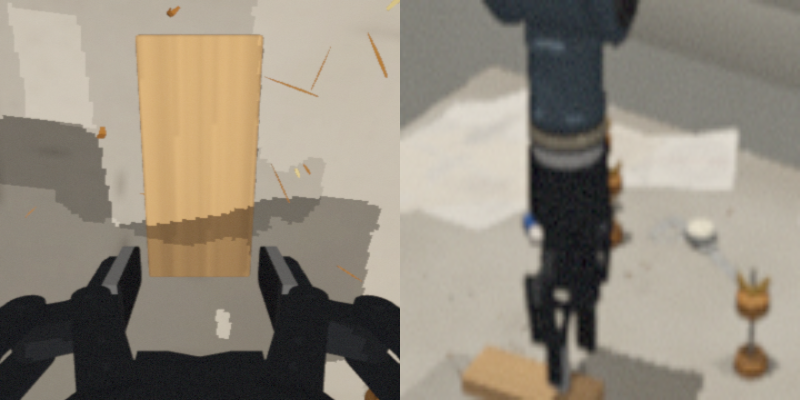

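The long board's near end is at (199,276) and its far end at (199,36) in the left pane. It looks flat again after the full release, still between the fingers. I have two views left, so from here I'll measure numerically.

```bash
cat >> h.py <<'E'
from scipy.optimize import brentq
def edges(width=.052):
    """held board in the wrist view: far and near visible edge -> height from known width, world midpoint"""
    d=cams.snapshot("wrist");im=d["pixels"][:,:,::-1];hsv=cv2.cvtColor(np.ascontiguousarray(im),cv2.COLOR_BGR2HSV)
    m=cv2.inRange(hsv,(8,70,60),(22,170,255));m[:,:180]=0;m[:,380:]=0
    c=max(cv2.findContours(m,0,2)[0],key=cv2.contourArea);c=c[:,0]
    out=[]
    ys=c[:,1]
    for y in(ys.min()+5,ys.max()-5):
        xs=np.nonzero(m[y])[0];p=[(xs.min(),y),(xs.max()+1,y)]
        g=lambda z:np.ptp(ray(d,p,z),axis=0).dot([0,0,0])+np.linalg.norm(np.diff(ray(d,p,z),axis=0))-width
        try:z=brentq(g,-.2,.33)
        except ValueError:z=np.nan
        out.append((p,round(z,3),ray(d,p,z).mean(0).round(3).tolist()))
    return out
E
python3 -c "
from h import *
for e in edges():print(e)
"
```

```text
([(np.int64(222), np.int32(41)), (np.int64(337), np.int32(41))], 0.016, [0.587, 0.329, 0.016])
([(np.int64(234), np.int32(285)), (np.int64(325), np.int32(285))], 0.016, [0.603, 0.205, 0.016])
```

Request:
send_rows:
  commands: "60 0 0 1 0;60 0 0 .4 0;60 0 0 0 0;51 0 0 0 0;51 0 0 0 0;51 0 0 0 0;51.85 0 0 0 0;51.85 0 0 0 0"

```text
t: 14.53
tcp_pos: [0.6018, 0.2217, 0.0138]
tool_rot: [0.659, 0.752, 0.0, 0.0]
force: [0.2, 0.6, -0.2]
finger_gap: 0.606
gripper_force: 5.6
```

Request:
send_rows:
  commands: "51.85 0 0 -.3 0;51.85 0 0 -.5 0;51.85 0 0 -.5 0;51.85 0 0 -.5 0;51.85 0 0 -.2 0;51.85 0 0 0 0;51.85 0 0 0 0"

```text
t: 15.12
tcp_pos: [0.6023, 0.2216, 0.0543]
tool_rot: [0.659, 0.752, 0.001, 0.001]
force: [1.0, 0.0, 0.4]
finger_gap: 0.605
gripper_force: 4.7
```

```bash
python3 -c "
from h import *
for e in edges():print(e)
"
```

```text
([(np.int64(228), np.int32(65)), (np.int64(332), np.int32(65))], 0.015, [0.589, 0.321, 0.015])
([(np.int64(224), np.int32(322)), (np.int64(336), np.int32(322))], nan, [nan, nan, nan])
```

The far end stays at z = 0.015 while the grip end has risen, so the board pivots in the relaxed grip. Next I'll swing it along an arc about its lower end.

Request:
send_rows:
  commands: "51.85 .37 0 -.53 0;51.85 .37 0 -.53 0;51.85 .37 0 -.53 0;51.85 .54 0 -.39 0;51.85 .54 0 -.39 0;51.85 .54 0 -.39 0;51.85 .48 0 -.16 0;51.85 .48 0 -.16 0;51.85 .48 0 -.16 0;51.85 0 0 0 0;51.85 0 0 0 0"

```text
t: 16.08
tcp_pos: [0.5901, 0.3049, 0.1179]
tool_rot: [0.658, 0.753, -0.0, 0.0]
force: [-0.6, -1.3, -0.9]
finger_gap: 0.606
gripper_force: 4.5
```

```bash
python3 -c "
from h import *
for e in edges():print(e)
"
```

```text
([(np.int64(239), np.int32(120)), (np.int64(320), np.int32(120))], 0.04, [0.58, 0.377, 0.04])
([(np.int64(223), np.int32(326)), (np.int64(336), np.int32(326))], 0.129, [0.592, 0.289, 0.129])
```

Request:
send_rows:
  commands: "51.91 0 0 0 0;51.91 0 0 0 0;51.91 0 0 0 0"

```text
t: 16.38
tcp_pos: [0.5905, 0.3035, 0.1177]
tool_rot: [0.659, 0.752, -0.0, -0.0]
force: [-0.1, -0.2, -0.6]
finger_gap: 0.608
gripper_force: 2.8
```

```bash
python3 -c "
from h import *
for e in edges():print(e)
"
```

```text
([(np.int64(247), np.int32(163)), (np.int64(313), np.int32(163))], 0.002, [0.585, 0.342, 0.002])
([(np.int64(224), np.int32(332)), (np.int64(335), np.int32(332))], 0.128, [0.592, 0.283, 0.128])
```

Request:
send_rows:
  commands: "51.94 0 0 0 0;51.94 0 0 0 0;51.94 0 0 0 0"

```text
t: 16.68
tcp_pos: [0.5906, 0.3041, 0.1181]
tool_rot: [0.659, 0.752, 0.0, -0.0]
force: [-0.6, -0.0, -1.5]
finger_gap: 0.613
gripper_force: 1.9
```

```bash
python3 -c "
from h import *
for e in edges():print(e)
"
```

```text
([(np.int64(245), np.int32(175)), (np.int64(315), np.int32(175))], 0.02, [0.586, 0.336, 0.02])
([(np.int64(224), np.int32(333)), (np.int64(335), np.int32(333))], 0.128, [0.593, 0.283, 0.128])
```

Request:
send_rows:
  commands: "51.92 .3 0 -.12 0;51.92 .38 0 -.1 0;51.92 .38 0 -.06 0;51.92 .38 0 -.03 0;51.92 .38 0 0 0;51.92 .3 0 0 0;51.92 0 0 0 0;51.92 0 0 0 0"

```text
t: 17.4
tcp_pos: [0.5846, 0.3468, 0.1241]
tool_rot: [0.658, 0.753, -0.0, 0.0]
force: [0.1, 0.5, -0.2]
finger_gap: 0.605
gripper_force: 1.9
```

```bash
python3 -c "
from h import *
for e in edges():print(e)
"
```

```text
([(np.int64(246), np.int32(184)), (np.int64(313), np.int32(184))], 0.017, [0.581, 0.37, 0.017])
([(np.int64(224), np.int32(333)), (np.int64(336), np.int32(333))], 0.135, [0.587, 0.327, 0.135])
```

Request:
send_rows:
  commands: "51.9 0 0 .4 0;51.9 .2 0 0 0;51.9 .3 0 0 0;51.9 .35 0 -.02 0;51.9 .35 0 -.03 0;51.9 .35 0 -.03 0;51.9 .3 0 0 0;51.9 .2 0 0 0;51.9 0 0 0 0"

```text
t: 18.2
tcp_pos: [0.5792, 0.3882, 0.118]
tool_rot: [0.658, 0.753, 0.0, 0.0]
force: [0.3, -0.3, -1.1]
finger_gap: 0.612
gripper_force: 2.3
```

```bash
python3 -c "
from h import *
for e in edges():print(e)
"
```

```text
([(np.int64(202), np.int32(186)), (np.int64(313), np.int32(186))], 0.107, [0.562, 0.431, 0.107])
([(np.int64(224), np.int32(337)), (np.int64(337), np.int32(337))], 0.131, [0.582, 0.368, 0.131])
```

```bash
python3 - <<'E'
from h import *
w=cams.snapshot("wrist")["pixels"][:,:,::-1][:,100:460];s=cams.snapshot("scene")["pixels"][100:220,160:300,::-1]
cv2.imwrite("pics/p6.png",np.hstack([cv2.resize(w,(400,467)),cv2.resize(s,(400,467))]))
E
```

```text
(no output)
```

View pics/p6.png

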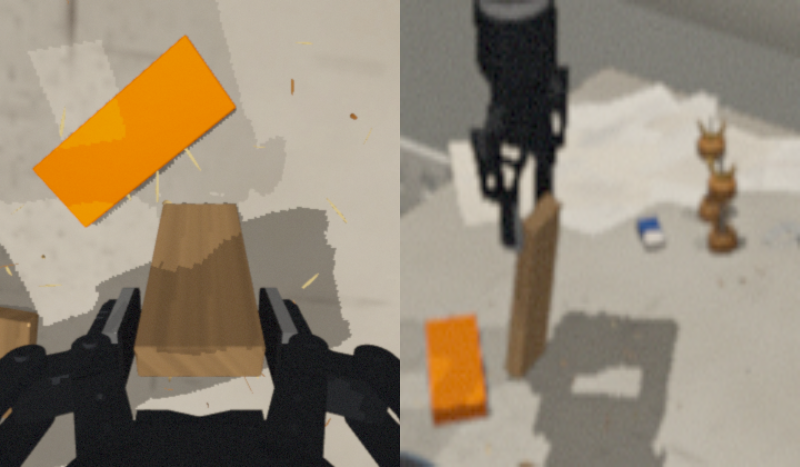

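The board is nearly upright, with its lower end leaning toward the camera (left pane, (200,204)). The orange look-alike is just beyond it, so I'll lift, back off, set down again and drag it the rest of the way.

Request:
send_rows:
  commands: "51.85 0 0 -.4 0;51.85 -.7 0 0 0;51.85 -.9 0 0 0;51.85 -.9 0 0 0;51.85 -.5 0 0 0;51.88 0 0 .2 0;51.9 0 0 .25 0;51.9 .2 0 0 0;51.9 .3 0 0 0;51.9 .3 0 0 0;51.9 .3 0 0 0;51.9 .3 0 -.02 0;51.9 .3 0 -.02 0;51.9 .2 0 0 0;51.9 0 0 0 0"

```text
t: 19.6
tcp_pos: [0.5821, 0.3665, 0.1179]
tool_rot: [0.658, 0.753, 0.0, 0.0]
force: [0.1, 0.3, -0.8]
finger_gap: 0.603
gripper_force: 3.1
```

```bash
cat >> h.py <<'E'
def tilt(L=.13):
    """upright board: rows of its top rear, top front and bottom front edges along tool x, and lean"""
    d=cams.snapshot("wrist");im=np.ascontiguousarray(d["pixels"][:,:,::-1]);hsv=cv2.cvtColor(im,cv2.COLOR_BGR2HSV)
    col=slice(265,295);m=(np.median(cv2.inRange(hsv,(7,70,40),(22,180,255))[:,col],axis=1)>0)
    r=np.nonzero(m)[0];r=r[r>60];k=r[-1]
    while m[k-1] and k>60:k-=1
    v=hsv[k:r[-1]+1,col,2].mean(1);g=np.abs(np.diff(cv2.GaussianBlur(v[:,None],(1,5),0)[:,0]))
    n=len(g);j=k+n//2+np.argmax(g[n//2:-6])
    s,mm,_=tool();f=lambda row,z:((ray(d,[(280,row)],z)[0]-s["tcp_pos"])@mm[:,0]*1000).round(1)
    return k,j,r[-1],s["tcp_pos"].round(4),f
E
python3 -c "
from h import *
k,j,e,p,f=tilt();print(k,j,e,p);print('bottom front x at z0,.01:',f(k,0),f(k,.01),'top front z.13',f(j,.13),'top rear',f(e,.13))
"
```

```text
184 316 338 [0.5822 0.3658 0.1178]
bottom front x at z0,.01: 22.0 24.3 top front z.13 -9.3 top rear -21.3
```

Request:
send_rows:
  commands: "51.87 0 0 -.3 0;51.87 -.7 0 0 0;51.87 -.7 0 0 0;51.87 0 0 .3 0;51.87 0 0 .3 0;51.87 .2 0 .05 0;51.87 .3 0 0 0;51.87 .3 0 0 0;51.87 .3 0 0 0;51.87 .3 0 0 0;51.87 .3 0 0 0;51.87 0 0 0 0"

```text
t: 20.65
tcp_pos: [0.5808, 0.373, 0.1104]
tool_rot: [0.658, 0.753, 0.0, -0.0]
force: [0.3, 0.5, -1.9]
finger_gap: 0.61
gripper_force: 3.5
```

```bash

python3 -c "
from h import *
k,j,e,p,f=tilt();print(k,j,e,p);print('bottom front x at z0,.01:',f(k,0),f(k,.01),'top front z.13',f(j,.13),'top rear',f(e,.13))
"
```

```text
210 325 347 [0.5809 0.3722 0.1104]
bottom front x at z0,.01: 2.3 5.5 top front z.13 -8.4 top rear -19.8
```

Request:
send_rows:
  commands: "51.87 0 0 .1 0;51.87 .3 0 0 0;51.87 .3 0 0 0;51.87 .3 0 0 0;51.87 0 0 0 0;51.87 0 0 0 0"

```text
t: 21.2
tcp_pos: [0.5791, 0.3895, 0.1087]
tool_rot: [0.658, 0.753, 0.0, -0.0]
force: [1.2, 0.1, 0.3]
finger_gap: 0.61
gripper_force: 3.7
```

```bash

python3 -c "
from h import *
k,j,e,p,f=tilt();print(k,j,e,p);print('bottom front x at z0,.01:',f(k,0),f(k,.01),'top front z.13',f(j,.13),'top rear',f(e,.13))
d=cams.snapshot('wrist');im=d['pixels'][:,:,::-1][:,100:460];s=cams.snapshot('scene')['pixels'][100:220,160:300,::-1]
cv2.imwrite('pics/p7.png',np.hstack([cv2.resize(im,(400,467)),cv2.resize(s,(400,467))]))
h=cv2.cvtColor(np.ascontiguousarray(d['pixels'][:,:,::-1]),cv2.COLOR_BGR2HSV);print(h[300:352:2,270:290].mean(1).astype(int).tolist())
"
```

```text
225 328 350 [0.5792 0.3892 0.1087]
bottom front x at z0,.01: -10.5 -6.8 top front z.13 -9.0 top rear -20.4
[[15, 126, 102], [15, 125, 102], [15, 126, 102], [15, 128, 101], [15, 125, 102], [15, 124, 101], [15, 127, 102], [16, 126, 114], [16, 124, 121], [15, 126, 122], [15, 126, 122], [16, 126, 121], [16, 124, 121], [16, 127, 126], [16, 125, 134], [16, 125, 152], [16, 122, 154], [16, 124, 153], [16, 122, 154], [16, 124, 154], [16, 124, 154], [16, 122, 155], [16, 122, 153], [16, 123, 153], [16, 123, 151], [16, 72, 134]]
```

View pics/p7.png

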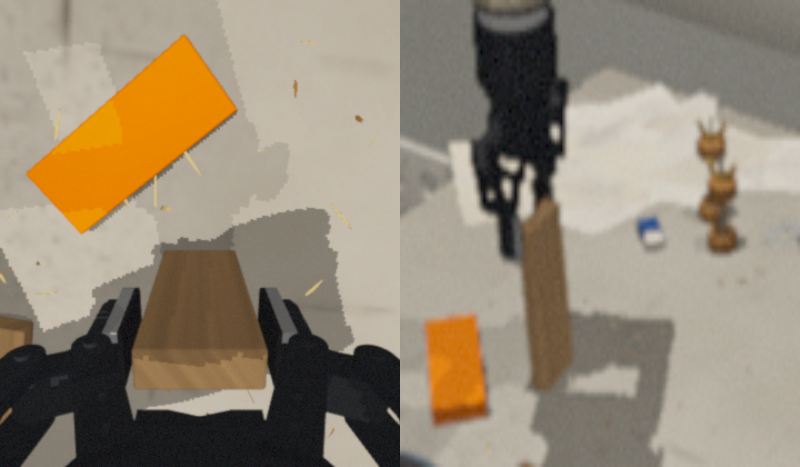

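The front top edge is at display row 349 and the rear at 388 (314 and 349 full-size). The board stands within a few degrees of upright, its bottom slightly overshot toward -y. I'll press it flush, release, and regrip it centred.

Request:
send_rows:
  commands: "51.9 -.1 0 .1 0;51.9 -.15 0 .05 0;51.9 -.1 0 0 0;51.93 0 0 0 0;52.3 0 0 0 0;53 0 0 0 0;56 0 0 0 0;56 0 0 0 0;56 0 0 0 0;56 0 0 0 0"

```text
t: 22.18
tcp_pos: [0.58, 0.3819, 0.1054]
tool_rot: [0.659, 0.752, -0.0, -0.0]
force: [0.6, 0.2, -0.7]
finger_gap: 0.653
gripper_force: 0.0
```

```bash
cat >> h.py <<'E'
def tilt2(ztop=.13,zb=0,hs=.5):
    d=cams.snapshot("wrist");im=np.ascontiguousarray(d["pixels"][:,:,::-1]);hsv=cv2.cvtColor(im,cv2.COLOR_BGR2HSV)
    m=cv2.inRange(hsv,(7,70,40),(22,180,255));m[:60]=0;m[:,:170]=0;m[:,390:]=0
    n,l,st,_=cv2.connectedComponentsWithStats(m);i=l[int(300),280] or 1+np.argmax(st[1:,4]);M=l==i
    rows=np.nonzero(M[:,280])[0];k,e=rows[0],rows[-1]
    wd=[(r,np.ptp(np.nonzero(M[r])[0])) for r in range(k,e+1)]
    v=cv2.GaussianBlur(hsv[k:e+1,272:292,2].astype(float).mean(1)[:,None],(1,5),0)[:,0];g=np.abs(np.diff(v))
    cand=[int(k+t) for t in np.argsort(-g) if k+10<k+t<e-8][:6]
    s,mm,a=tool();f=lambda row,z:float(((ray(d,[(280,row)],z)[0]-s["tcp_pos"])@mm[:,0]*1000).round(1))
    print("tcp",s["tcp_pos"].round(4),"yaw",round(float(a),1),"F",s["force"].round(1),"bottom",k,f(k,zb),"rear",e,f(e,ztop),"front cands",[(c,f(c,ztop)) for c in cand])
    x0,x1=np.nonzero(M[e-6])[0][[0,-1]];q=ray(d,[(x0,e-6),(x1+1,e-6)],ztop)
    print("top edge centre tool y mm",((q.mean(0)-s["tcp_pos"])@mm[:,1]*1000).round(1),"width",np.linalg.norm(q[1]-q[0]).round(4),"ang",np.degrees(np.arctan2((q[1]-q[0])@mm[:,0],(q[1]-q[0])@mm[:,1])).round(1))
E
python3 -c "
from h import *
tilt2()"
```

```text
tcp [0.5801 0.382  0.1055] yaw 97.6 F [ 0.3  0.1 -0.4] bottom 218 -3.7 rear 355 -20.4 front cands [(335, -10.3), (334, -9.8), (336, -10.8), (319, -2.5), (320, -2.9), (333, -9.3)]
top edge centre tool y mm -0.6 width 0.0514 ang -0.0
```

The board stands upright on its own: bottom front -3.7 mm, top front -2.5 mm, rear -20.4 mm, which gives the 18 mm thickness. Regrip it centred and firmly.

Request:
send_rows:
  commands: "56 -.3 0 -.1 0;56 -.3 0 -.1 0;56 0 0 0 0;48 0 0 0 0;48 0 0 0 0;48 0 0 0 0;48 0 0 -.3 0;48 0 0 -1 0;48 0 0 -1 0;48 0 0 -1 0;48 0 0 -1 0;48 0 0 -.7 1;48 0 0 0 1;48 0 0 0 1;48 0 0 0 1;48 0 0 0 .78;48 0 0 0 0;48 0 0 0 0"
  grip_force: 40

```text
t: 23.73
tcp_pos: [0.5813, 0.3701, 0.2094]
tool_rot: [0.774, 0.633, -0.0, -0.0]
force: [-0.5, -0.4, -0.4]
finger_gap: 0.598
gripper_force: 42.3
```

```bash

python3 -c "
from h import *
tilt2(.13+.1,.1)
print(to_tool([.5340,-.098,.21]))"
```

```text
tcp [0.5814 0.3701 0.2094] yaw 78.6 F [-1.1  0.  -1.2] bottom 200 9.8 rear 319 -5.7 front cands [(283, 11.5), (282, 12.0), (284, 11.0), (281, 12.4), (285, 10.6), (251, 25.7)]
top edge centre tool y mm -1.1 width 0.0511 ang 0.0
[-2.34105705e+01  2.31753792e+00 -2.26164520e-02]
```

Request:
send_rows:
  commands: "48 -.5 .1 0 0;48 -1 .1 0 0;48 -1 .1 0 0;48 -1 .1 0 0;48 -1 .1 0 0;48 -1 .1 0 0;48 -1 .1 0 0;48 -1 .1 0 0;48 -1 .1 0 0;48 -1 .1 0 0;48 -1 .1 0 0;48 -1 .1 0 0;48 -1 .1 0 0;48 -1 .1 0 0;48 -1 .1 0 0;48 -1 .1 0 0;48 -1 .1 0 0;48 -1 .1 0 0;48 -1 .1 0 0;48 -1 .1 0 0"

```text
t: 25.45
tcp_pos: [0.5424, -0.0216, 0.2099]
tool_rot: [0.774, 0.633, -0.0, 0.0]
force: [-0.2, 0.1, -1.7]
finger_gap: 0.603
gripper_force: 42.3
```

Request:
send_rows:
  commands: "48 -1 .1 0 0;48 -1 .1 0 0;48 -1 .1 0 0;48 -.5 0 0 0;48 -.4 0 0 0;48 0 0 0 0;48 0 0 0 0"

```text
t: 26.03
tcp_pos: [0.5331, -0.0975, 0.2097]
tool_rot: [0.775, 0.632, 0.0, -0.0]
force: [0.2, 0.0, -0.4]
finger_gap: 0.601
gripper_force: 42.3
```

```bash

python3 -c "
from h import *
print(to_tool([.5340,-.098,.121]))
d=cams.snapshot('wrist')
im=np.ascontiguousarray(d['pixels'][:,:,::-1]);hsv=cv2.cvtColor(im,cv2.COLOR_BGR2HSV)
y=cv2.inRange(hsv,(18,160,120),(28,255,255))
for r in (20,60,100,140):
  x=np.nonzero(y[r])[0];x=x[(x>150)&(x<420)]
  if len(x): 
    a=x[x<280];b=x[x>=280];print(r,a.min() if len(a) else None,b.max() if len(b) else None)
    if len(a) and len(b):
      s,mm,_=tool();print(((ray(d,[((a.min()+b.max())/2,r)],.012)[0]-s['tcp_pos'])@mm*1000).round(1))
"
```

```text
[-0.01827468  0.05285082  4.4367913 ]
20 243 320
[156.8   0.9 197.8]
60 244 319
[123.1   0.9 197.8]
100 244 319
[ 87.    0.9 197.7]
140 247 317
[ 48.3   1.4 197.7]
```

Request:
send_rows:
  commands: "48 0 .1 .7 0;48 0 0 1 0;48 0 0 1 0;48 0 0 1 0;48 0 0 .5 0;48 0 0 .1 0;48 0 0 .1 0;48 0 0 0 0;48 0 0 0 0"

```text
t: 26.83
tcp_pos: [0.5361, -0.0982, 0.1227]
tool_rot: [0.774, 0.633, 0.001, 0.001]
force: [0.7, -0.4, -1.1]
finger_gap: 0.599
gripper_force: 42.3
```

Request:
send_rows:
  commands: "48 0 0 .1 0;48 -.2 0 0 0;48 -.2 0 0 0;48 -.2 0 0 0;48 -.1 0 0 0;48 -.05 0 0 0;48 0 0 0 0"

```text
t: 27.42
tcp_pos: [0.5326, -0.1131, 0.1203]
tool_rot: [0.775, 0.632, 0.0, 0.0]
force: [0.3, 0.6, 5.2]
finger_gap: 0.598
gripper_force: 42.9
```

Request:
send_rows:
  commands: "48 -.05 0 0 0;48 -.05 0 0 0;48 0 0 0 0"

```text
t: 27.67
tcp_pos: [0.5326, -0.1132, 0.1203]
tool_rot: [0.775, 0.632, 0.001, -0.0]
force: [1.6, 7.7, 6.6]
finger_gap: 0.604
gripper_force: 43.1
```

Request:
send_rows:
  commands: "48 -.05 0 0 0;48 -.05 0 0 0;48 0 0 0 0"

```text
t: 27.92
tcp_pos: [0.5325, -0.1135, 0.1203]
tool_rot: [0.775, 0.632, 0.003, -0.001]
force: [3.6, 11.6, 6.9]
finger_gap: 0.602
gripper_force: 43.2
```

Contact with both the base and the fence. Release gently.

Request:
send_rows:
  commands: "51.5 0 0 0 0;51.9 0 0 0 0;52.5 0 0 0 0;56 0 0 0 0;58 0 0 0 0;58 0 0 0 0"

```text
t: 28.42
tcp_pos: [0.5312, -0.1171, 0.1194]
tool_rot: [0.775, 0.632, -0.0, -0.0]
force: [-0.1, 0.5, -0.6]
finger_gap: 0.681
gripper_force: 0.0
```

```bash
python3 -c "
from h import *
tilt2(.14,.01)"
```

```text
tcp [ 0.5313 -0.1171  0.1195] yaw 78.5 F [0.7 0.5 0.1] bottom 60 111.6 rear 366 -30.4 front cands [(190, 50.3), (189, 50.7), (301, 3.0), (302, 2.6), (188, 51.0), (191, 49.9)]
top edge centre tool y mm -1.2 width 0.0624 ang 0.0
```

```bash
python3 -c "
from h import *
d=cams.snapshot('wrist')
hsv=cv2.cvtColor(np.ascontiguousarray(d['pixels'][:,:,::-1]),cv2.COLOR_BGR2HSV)
s,mm,_=tool()
for r in range(180,372,4):
  f=lambda z:float(((ray(d,[(280,r)],z)[0]-s['tcp_pos'])@mm[:,0]*1000).round(1))
  print(r,hsv[r,272:290].mean(0).astype(int).tolist(),f(.01),f(.14))
"
```

```text
180 [11, 156, 95] 26.0 54.0
184 [10, 155, 95] 22.8 52.5
188 [11, 152, 95] 19.5 51.0
192 [16, 117, 144] 16.3 49.5
196 [16, 119, 144] 13.0 47.9
200 [16, 118, 144] 9.7 46.4
204 [16, 116, 143] 6.4 44.8
208 [16, 118, 143] 3.0 43.3
212 [16, 118, 142] -0.3 41.7
216 [16, 117, 141] -3.8 40.1
220 [16, 117, 141] -7.2 38.5
224 [16, 117, 141] -10.6 36.9
228 [16, 117, 140] -14.1 35.3
232 [16, 118, 140] -17.7 33.6
236 [15, 118, 139] -21.2 32.0
240 [16, 117, 141] -24.8 30.3
244 [15, 117, 140] -28.4 28.6
248 [16, 118, 140] -32.0 26.9
252 [15, 117, 140] -35.7 25.2
256 [15, 117, 139] -39.4 23.5
260 [16, 118, 139] -43.1 21.7
264 [16, 116, 138] -46.9 20.0
268 [16, 116, 160] -50.7 18.2
272 [16, 117, 162] -54.5 16.4
276 [16, 115, 161] -58.4 14.6
280 [16, 116, 162] -62.3 12.8
284 [16, 116, 162] -66.2 11.0
288 [16, 116, 163] -70.1 9.1
292 [16, 116, 164] -74.1 7.2
296 [16, 116, 164] -78.2 5.4
300 [16, 116, 164] -82.2 3.5
304 [15, 107, 166] -86.3 1.5
308 [12, 89, 194] -90.5 -0.4
312 [11, 91, 187] -94.6 -2.3
316 [11, 89, 187] -98.9 -4.3
320 [11, 89, 188] -103.1 -6.3
324 [11, 88, 187] -107.4 -8.3
328 [11, 88, 187] -111.7 -10.3
332 [11, 90, 188] -116.1 -12.4
336 [11, 90, 187] -120.5 -14.4
340 [11, 89, 188] -124.9 -16.5
344 [11, 89, 188] -129.4 -18.6
348 [11, 90, 187] -133.9 -20.7
352 [11, 89, 188] -138.5 -22.8
356 [12, 89, 189] -143.1 -25.0
360 [11, 90, 186] -147.8 -27.2
364 [12, 87, 169] -152.5 -29.4
368 [16, 54, 136] -157.2 -31.6
```

The long board stands vertical against the fence. The face column gives bottom front +18 mm, top front +19 mm and rear +1 mm relative to the TCP. Now the short board.

Request:
send_rows:
  commands: "70 0 0 -.5 0;75 0 0 -1 0;75 0 0 -1 0;75 0 0 -1 0;75 .5 -.3 -1 0;75 1 -.53 0 0;75 1 -.53 0 0;75 1 -.53 0 0;75 1 -.53 0 0;75 1 -.53 0 0;75 1 -.53 0 0;75 1 -.53 0 0;75 1 -.53 0 0;75 1 -.53 0 0;75 1 -.53 0 0;75 1 -.53 0 0;75 1 -.53 0 0;75 1 -.53 0 0;75 1 -.53 0 0;75 1 -.53 0 0"

```text
t: 30.18
tcp_pos: [0.4314, 0.2209, 0.2105]
tool_rot: [0.775, 0.633, 0.0, 0.0]
force: [0.4, -0.2, 0.2]
finger_gap: 0.878
gripper_force: 0.0
```

Request:
send_rows:
  commands: "75 .2 -.15 0 -1;75 0 0 0 -1;75 0 0 .5 0;75 0 0 0 0;75 0 0 0 0"

```text
t: 30.6
tcp_pos: [0.4293, 0.2244, 0.1999]
tool_rot: [0.729, 0.685, -0.0, -0.0]
force: [0.2, 0.3, -0.2]
finger_gap: 0.877
gripper_force: 0.0
```

```bash
python3 -c "
from h import *
d=cams.snapshot('wrist');im=np.ascontiguousarray(d['pixels'][:,:,::-1]);hsv=cv2.cvtColor(im,cv2.COLOR_BGR2HSV);m=cv2.inRange(hsv,(13,60,60),(20,150,255));m[330:]=0
c=max(cv2.findContours(m,0,2)[0],key=cv2.contourArea);r=cv2.minAreaRect(c);b=cv2.boxPoints(r);w=ray(d,b,.018);e=w[1]-w[0],w[2]-w[1];l=max(e,key=np.linalg.norm)
print(b.astype(int).tolist(),w.mean(0),[np.linalg.norm(x) for x in e],np.degrees(np.arctan2(l[1],l[0])))
l=l/np.linalg.norm(l)*np.sign(l[1]);print(tool()[2],tool()[0]['tcp_pos'],to_tool(np.r_[(w.mean(0)-.033*l)[:2],.0125]))
"
```

```text
[[-46, 9], [79, -16], [147, 308], [22, 335]] [0.20008155 0.24444415 0.018     ] [np.float64(0.1148098523688693), np.float64(0.3234021960552603)] -90.41756315969555
86.45534657275051 [0.42963535 0.22439334 0.20012919] [ -1.35632435 -11.42900094   9.37991503]
```

```bash
python3 -c "
from h import *
d=cams.snapshot('wrist');im=np.ascontiguousarray(d['pixels'][:,:,::-1]);hsv=cv2.cvtColor(im,cv2.COLOR_BGR2HSV);m=cv2.inRange(hsv,(13,75,60),(20,150,255));m[290:]=0;m[:,:190]=0;m[:,370:]=0
c=max(cv2.findContours(m,0,2)[0],key=cv2.contourArea);r=cv2.minAreaRect(c);b=cv2.boxPoints(r);w=ray(d,b,.018);e=w[1]-w[0],w[2]-w[1];l=max(e,key=np.linalg.norm)
print(b.astype(int).tolist(),w.mean(0),[np.linalg.norm(x) for x in e],np.degrees(np.arctan2(l[1],l[0])))
l=l/np.linalg.norm(l)*np.sign(l[1]);print(to_tool(np.r_[(w.mean(0)-.033*l)[:2],.0125]))
"
```

```text
[[250, 201], [253, 105], [307, 106], [304, 203]] [0.43009556 0.25881501 0.018     ] [np.float64(0.09535113552692803), np.float64(0.05121925853026405)] 83.49508227694008
[ 0.06934518 -0.1828236   9.38672024]
```

Request:
send_rows:
  commands: "75 .07 -.15 1 .35;75 0 0 1 0;75 0 0 1 0;75 0 0 1 0;75 0 0 1 0;75 0 0 1 0;75 0 0 1 0;75 0 0 1 0;75 0 0 .8 0;75 0 0 .4 0;75 0 0 .2 0;60 0 0 0 0;50 0 0 0 0;50 0 0 0 0;50 0 0 0 0;51.9 0 0 0 0;51.9 0 0 0 0"
  grip_force: 20

```text
t: 32.12
tcp_pos: [0.4271, 0.2262, 0.0123]
tool_rot: [0.737, 0.676, 0.001, 0.0]
force: [-0.5, -0.1, 2.3]
finger_gap: 0.611
gripper_force: 5.9
```

Request:
send_rows:
  commands: "51.91 .1 0 -.4 0;51.91 .15 0 -.5 0;51.91 .15 0 -.46 0;51.91 .27 0 -.38 0;51.91 .27 0 -.38 0;51.91 .27 0 -.38 0;51.91 0 0 0 0;51.91 0 0 0 0"

```text
t: 32.78
tcp_pos: [0.429, 0.2508, 0.0623]
tool_rot: [0.736, 0.676, 0.001, 0.0]
force: [0.5, -0.4, -1.1]
finger_gap: 0.606
gripper_force: 5.0
```

```bash
python3 -c "
from h import *
for e in edges():print(e)
"
```

```text
([(np.int64(216), np.int32(106)), (np.int64(346), np.int32(106))], 0.063, [0.435, 0.331, 0.063])
([(np.int64(246), np.int32(321)), (np.int64(249), np.int32(321))], nan, [nan, nan, nan])
```

Request:
send_rows:
  commands: "51.91 0 0 .8 0;51.91 0 0 .7 0;51.97 0 0 0 0;51.97 0 0 0 0;51.99 0 0 0 0;51.99 0 0 0 0"

```text
t: 33.33
tcp_pos: [0.4289, 0.2502, 0.0321]
tool_rot: [0.737, 0.676, 0.0, 0.0]
force: [-0.1, 1.3, -0.5]
finger_gap: 0.606
gripper_force: 0.5
```

```bash
python3 -c "
from h import *
for e in edges():print(e)
"
```

```text
([(np.int64(222), np.int32(114)), (np.int64(337), np.int32(114))], nan, [nan, nan, nan])
([(np.int64(225), np.int32(311)), (np.int64(335), np.int32(311))], nan, [nan, nan, nan])
```

```bash
sed -i 's/brentq(g,-.2,.33)/brentq(g,-.2,d["eye"][2]-.01)/' h.py; python3 -c "
from h import *
for e in edges():print(e)
"
```

```text
([(np.int64(222), np.int32(114)), (np.int64(337), np.int32(114))], 0.017, [0.435, 0.327, 0.017])
([(np.int64(224), np.int32(311)), (np.int64(335), np.int32(311))], 0.039, [0.427, 0.239, 0.039])
```

Request:
send_rows:
  commands: "51.97 .15 0 -.4 0;51.97 .2 0 -.4 0;51.97 .3 0 -.4 0;51.97 .38 0 -.4 0;51.97 .4 0 -.27 0;51.97 .4 0 -.26 0;51.97 .38 0 -.25 0;51.97 0 0 0 0"

```text
t: 34.1
tcp_pos: [0.4336, 0.2961, 0.0807]
tool_rot: [0.736, 0.677, 0.002, 0.001]
force: [-0.0, -1.0, 1.2]
finger_gap: 0.606
gripper_force: 0.8
```

```bash
python3 -c "
from h import *
for e in edges():print(e)
"
```

```text
([(np.int64(275), np.int32(161)), (np.int64(281), np.int32(161))], nan, [nan, nan, nan])
([(np.int64(226), np.int32(318)), (np.int64(334), np.int32(318))], 0.085, [0.431, 0.279, 0.085])
```

```bash
python3 -c "
from h import *
tilt2(.09,.01)
"
```

```text
tcp [0.4329 0.2947 0.0797] yaw 85.2 F [ 0.6 -0.7  2. ] bottom 158 49.7 rear 323 -15.0 front cands [(169, 56.9), (307, -6.4), (308, -6.9), (227, 32.5), (226, 32.9), (306, -5.9)]
top edge centre tool y mm -0.6 width 0.0497 ang -0.1
```

Request:
send_rows:
  commands: "51.96 .3 0 -.1 0;51.96 .4 0 -.1 0;51.96 .4 0 -.05 0;51.96 .4 0 0 0;51.96 .35 0 0 0;51.96 .3 0 0 0;51.96 0 0 0 0"

```text
t: 34.78
tcp_pos: [0.4362, 0.3384, 0.084]
tool_rot: [0.736, 0.677, 0.0, -0.0]
force: [-0.1, 0.6, 0.2]
finger_gap: 0.611
gripper_force: 1.2
```

```bash
python3 -c "
from h import *
tilt2(.096,.0)
"
```

```text
tcp [0.436  0.3378 0.084 ] yaw 85.1 F [-0.3 -0.1  0.5] bottom 218 4.2 rear 333 -18.9 front cands [(310, -6.5), (311, -7.1), (309, -6.0), (302, -2.4), (301, -1.9), (312, -7.6)]
top edge centre tool y mm -0.8 width 0.0513 ang -0.0
```

Request:
send_rows:
  commands: "51.96 .1 0 .1 0;51.96 .15 0 .05 0;51.96 .1 0 0 0;51.96 0 0 0 0;52.2 0 0 0 0;53 0 0 0 0;56 0 0 0 0;56 0 0 0 0;56 0 0 0 0;56 0 0 0 0"

```text
t: 35.67
tcp_pos: [0.4368, 0.344, 0.0813]
tool_rot: [0.737, 0.676, 0.0, 0.0]
force: [1.0, -0.5, -0.4]
finger_gap: 0.651
gripper_force: 0.0
```

```bash
python3 -c "
from h import *
tilt2(.096,.0)
"
```

```text
tcp [0.4368 0.344  0.0813] yaw 85.1 F [-0.1  0.  -0.2] bottom 226 -1.7 rear 332 -16.9 front cands [(316, -8.4), (315, -7.9), (297, 1.3), (298, 0.8), (317, -8.9), (296, 1.8)]
top edge centre tool y mm -1.1 width 0.0515 ang -0.0
```

The short board stands on its own: front +1 mm, rear -17 mm, bottom -2 mm. Regrip it firmly with its rear face clear of the pads, lift and turn.

Request:
send_rows:
  commands: "56 -.15 0 -.2 0;56 0 0 0 0;48 0 0 0 0;48 0 0 0 0;48 0 0 0 0;48 0 0 -.3 0;48 0 0 -1 0;48 0 0 -1 0;48 0 0 -1 0;48 0 0 -1 0;48 0 0 -.7 1;48 0 0 0 .65;48 0 0 0 0;48 0 0 0 0"
  grip_force: 40

```text
t: 36.88
tcp_pos: [0.4363, 0.3409, 0.1853]
tool_rot: [0.774, 0.633, -0.0, -0.0]
force: [-0.3, -0.3, -1.2]
finger_gap: 0.597
gripper_force: 41.9
```

```bash
python3 -c "
from h import *
tilt2(.196,.1)
print(to_tool([.5405,-.0733,.1]))
"
```

```text
tcp [0.4361 0.3408 0.1849] yaw 78.5 F [ 0.2 -0.1 -0.5] bottom 219 2.3 rear 320 -13.4 front cands [(305, -5.5), (286, 4.3), (285, 4.8), (304, -4.9), (306, -6.0), (287, 3.8)]
top edge centre tool y mm -1.0 width 0.0516 ang 0.0
[-19.25403411   9.23356476   4.25097904]
```

Request:
send_rows:
  commands: "48 -.6 .46 0 0;48 -1 .46 0 0;48 -1 .46 0 0;48 -1 .46 0 0;48 -1 .46 0 0;48 -1 .46 0 0;48 -1 .46 0 0;48 -1 .46 0 0;48 -1 .46 0 0;48 -1 .46 0 0;48 -1 .46 0 0;48 -1 .46 0 0;48 -1 .46 0 0;48 -1 .46 0 0;48 -1 .46 0 0;48 -1 .46 0 0;48 -1 .46 0 0;48 -1 .46 0 0;48 -1 .46 0 0;48 -.65 .46 0 0"

```text
t: 38.6
tcp_pos: [0.5396, -0.0746, 0.1844]
tool_rot: [0.775, 0.632, -0.001, -0.001]
force: [0.2, -0.4, -1.1]
finger_gap: 0.595
gripper_force: 41.9
```

Request:
send_rows:
  commands: "48 0 0 0 0;48 0 0 0 0;48 0 0 .7 0"

```text
t: 38.85
tcp_pos: [0.5411, -0.0725, 0.1728]
tool_rot: [0.774, 0.633, 0.001, 0.001]
force: [-0.1, -0.1, -0.8]
finger_gap: 0.599
gripper_force: 42.0
```

```bash
python3 -c "
from h import *
print(to_tool([.5405,-.0733,.098]))
d=cams.snapshot('wrist');s,mm,_=tool()
hsv=cv2.cvtColor(np.ascontiguousarray(d['pixels'][:,:,::-1]),cv2.COLOR_BGR2HSV)
y=cv2.inRange(hsv,(18,160,120),(28,255,255))
for r in (20,50,80):
    x=np.nonzero(y[r])[0];a=x[(x>150)&(x<270)];b=x[(x>290)&(x<420)]
    if len(a) and len(b):print(r,((ray(d,[((a.min()+b.max())/2,r)],.012)[0]-s['tcp_pos'])@mm*1000).round(1))
w=hsv[:,272:290].mean(1).astype(int)
for r in list(range(60,240,6))+list(range(300,372,6)):
  f=lambda z:float(((ray(d,[(280,r)],z)[0]-s['tcp_pos'])@mm[:,0]*1000).round(1))
  print(r,w[r].tolist(),f(.01),f(.06),f(.14))
"
```

```text
[-0.04523627 -0.03298948  3.73996165]
50 [125.6   1.9 157.4]
80 [102.2   1.4 157.4]
60 [11, 161, 166] 118.2 111.4 100.7
66 [11, 161, 167] 113.5 107.5 98.0
72 [11, 162, 158] 108.7 103.6 95.4
78 [12, 165, 154] 103.9 99.6 92.7
84 [16, 157, 209] 99.1 95.6 89.9
90 [16, 158, 211] 94.2 91.5 87.2
96 [16, 157, 206] 89.2 87.4 84.4
102 [16, 159, 199] 84.2 83.2 81.6
108 [16, 158, 194] 79.2 79.0 78.7
114 [16, 159, 194] 74.0 74.7 75.8
120 [16, 159, 194] 68.9 70.4 72.9
126 [16, 161, 182] 63.6 66.1 70.0
132 [16, 159, 193] 58.4 61.7 67.0
138 [16, 161, 193] 53.0 57.2 64.0
144 [11, 162, 148] 47.6 52.7 61.0
150 [11, 160, 102] 42.1 48.2 57.9
156 [10, 158, 86] 36.6 43.6 54.8
162 [11, 160, 87] 31.0 38.9 51.6
168 [10, 156, 86] 25.4 34.2 48.4
174 [10, 160, 85] 19.6 29.5 45.2
180 [10, 156, 85] 13.8 24.7 42.0
186 [10, 156, 85] 8.0 19.8 38.7
192 [10, 155, 91] 2.1 14.9 35.3
198 [10, 157, 85] -3.9 9.9 32.0
204 [11, 157, 85] -10.0 4.8 28.5
210 [10, 155, 85] -16.2 -0.3 25.1
216 [10, 157, 85] -22.4 -5.5 21.6
222 [16, 122, 127] -28.7 -10.7 18.1
228 [15, 122, 127] -35.0 -16.0 14.5
234 [15, 121, 128] -41.5 -21.3 10.8
300 [16, 120, 150] -118.0 -85.0 -32.2
306 [16, 118, 161] -125.5 -91.2 -36.4
312 [17, 116, 178] -133.1 -97.6 -40.7
318 [16, 117, 175] -140.8 -104.0 -45.0
324 [11, 95, 172] -148.6 -110.5 -49.4
330 [11, 93, 171] -156.6 -117.1 -53.9
336 [10, 94, 172] -164.6 -123.8 -58.4
342 [11, 93, 172] -172.7 -130.5 -63.0
348 [11, 94, 172] -181.0 -137.4 -67.7
354 [11, 93, 173] -189.4 -144.4 -72.4
360 [11, 88, 155] -197.8 -151.4 -77.1
366 [18, 48, 125] -206.5 -158.6 -82.0
```

Request:
send_rows:
  commands: "48 0 .05 .7 0;48 0 0 1 0;48 0 0 1 0;48 0 0 .8 0;48 0 0 .15 0;48 0 0 .1 0;48 0 0 0 0;48 0 0 0 0"

```text
t: 39.57
tcp_pos: [0.541, -0.0723, 0.097]
tool_rot: [0.774, 0.633, 0.0, 0.0]
force: [0.2, 0.3, -0.0]
finger_gap: 0.597
gripper_force: 41.9
```

Request:
send_rows:
  commands: "48 -.15 0 .05 0;48 -.15 0 0 0;48 -.1 0 0 0;48 -.05 0 0 0;48 0 0 0 0"

```text
t: 39.98
tcp_pos: [0.5396, -0.0817, 0.0961]
tool_rot: [0.775, 0.632, 0.001, 0.0]
force: [1.3, 3.6, 4.9]
finger_gap: 0.598
gripper_force: 42.5
```

Request:
send_rows:
  commands: "48 -.05 0 0 0;48 -.05 0 0 0;48 0 0 0 0"

```text
t: 40.23
tcp_pos: [0.5391, -0.0842, 0.096]
tool_rot: [0.775, 0.632, 0.0, 0.0]
force: [-0.6, 2.2, 5.6]
finger_gap: 0.599
gripper_force: 42.6
```

Request:
send_rows:
  commands: "48 -.05 0 0 0;48 -.05 0 0 0;48 0 0 0 0"

```text
t: 40.48
tcp_pos: [0.5388, -0.0856, 0.0961]
tool_rot: [0.775, 0.632, 0.001, 0.0]
force: [0.6, 5.2, 5.3]
finger_gap: 0.597
gripper_force: 42.7
```

Request:
send_rows:
  commands: "48 -.05 0 0 0;48 -.05 0 0 0;48 0 0 0 0"

```text
t: 40.73
tcp_pos: [0.5383, -0.0881, 0.096]
tool_rot: [0.775, 0.632, 0.0, 0.0]
force: [-1.0, 3.4, 7.1]
finger_gap: 0.594
gripper_force: 42.8
```

Request:
send_rows:
  commands: "48 -.05 0 0 0;48 -.05 0 0 0;48 0 0 0 0"

```text
t: 40.98
tcp_pos: [0.5382, -0.0885, 0.096]
tool_rot: [0.775, 0.632, 0.001, -0.0]
force: [2.9, 7.8, 6.9]
finger_gap: 0.595
gripper_force: 42.8
```

Request:
send_rows:
  commands: "48 -.05 0 0 0;48 -.05 0 0 0;48 0 0 0 0"

```text
t: 41.23
tcp_pos: [0.5382, -0.0886, 0.0961]
tool_rot: [0.776, 0.631, 0.003, -0.001]
force: [4.2, 14.7, 7.2]
finger_gap: 0.595
gripper_force: 42.9
```

Firm contact at the expected depth. Release, rise, then go to the stop's fin.

Request:
send_rows:
  commands: "51.5 0 0 0 0;52 0 0 0 0;52.5 0 0 0 0;56 .2 0 0 0;60 0 0 0 0;60 0 0 0 0;60 0 0 -.5 0;60 0 0 -1 0;60 0 0 -1 0;60 0 0 -1 0;60 0 0 -.5 0;60 0 0 0 0"

```text
t: 42.23
tcp_pos: [0.5395, -0.0886, 0.1781]
tool_rot: [0.775, 0.633, 0.001, 0.003]
force: [0.2, -0.9, 0.7]
finger_gap: 0.703
gripper_force: 0.0
```

```bash
python3 -c "
from h import *
d=cams.snapshot('wrist');s,mm,_=tool();print(s['tcp_pos'])
hsv=cv2.cvtColor(np.ascontiguousarray(d['pixels'][:,:,::-1]),cv2.COLOR_BGR2HSV)
w=hsv[:,274:288].mean(1).astype(int)
for r in range(30,390,6):
  f=lambda z:float(((ray(d,[(280,r)],z)[0]-s['tcp_pos'])@mm[:,0]*1000).round(1))
  print(r,w[r].tolist(),f(.01),f(.06),f(.106),f(.14))
"
```

```text
[ 0.53859233 -0.08824332  0.17661363]
30 [12, 160, 164] 142.5 131.9 122.2 115.0
36 [12, 163, 164] 137.9 128.1 119.1 112.4
42 [12, 161, 165] 133.3 124.3 115.9 109.8
48 [11, 161, 165] 128.7 120.4 112.8 107.1
54 [11, 161, 159] 124.0 116.5 109.6 104.5
60 [16, 158, 200] 119.3 112.6 106.3 101.8
66 [16, 158, 205] 114.5 108.6 103.1 99.0
72 [16, 157, 199] 109.7 104.5 99.8 96.3
78 [16, 158, 194] 104.8 100.5 96.5 93.5
84 [16, 160, 190] 99.9 96.3 93.1 90.7
90 [15, 158, 191] 94.9 92.2 89.7 87.8
96 [17, 160, 201] 89.9 88.0 86.2 85.0
102 [17, 161, 198] 84.8 83.7 82.8 82.1
108 [15, 159, 187] 79.6 79.4 79.3 79.1
114 [16, 158, 203] 74.4 75.1 75.7 76.2
120 [12, 160, 104] 69.1 70.7 72.1 73.2
126 [11, 163, 147] 63.8 66.2 68.5 70.1
132 [11, 163, 146] 58.4 61.8 64.8 67.0
138 [12, 164, 147] 53.0 57.2 61.1 63.9
144 [11, 164, 142] 47.5 52.6 57.3 60.8
150 [10, 160, 86] 41.9 48.0 53.5 57.6
156 [10, 159, 105] 36.3 43.3 49.7 54.4
162 [11, 160, 108] 30.6 38.5 45.8 51.2
168 [11, 156, 86] 24.8 33.7 41.9 47.9
174 [10, 156, 86] 19.0 28.8 37.9 44.6
180 [10, 156, 87] 13.1 23.9 33.9 41.2
186 [11, 158, 86] 7.2 18.9 29.8 3
[... 709 characters left out ...]
101, 174] -113.6 -81.9 -52.7 -31.1
300 [12, 94, 178] -121.2 -88.2 -57.8 -35.4
306 [10, 95, 171] -128.8 -94.6 -63.0 -39.7
312 [11, 94, 171] -136.6 -101.0 -68.3 -44.2
318 [11, 95, 172] -144.4 -107.6 -73.7 -48.6
324 [11, 94, 172] -152.4 -114.2 -79.1 -53.2
330 [11, 94, 172] -160.5 -121.0 -84.7 -57.8
336 [11, 94, 172] -168.7 -127.8 -90.2 -62.5
342 [11, 94, 170] -177.0 -134.8 -95.9 -67.2
348 [15, 60, 125] -185.4 -141.8 -101.7 -72.0
354 [18, 48, 139] -193.9 -148.9 -107.5 -76.9
360 [19, 41, 205] -202.6 -156.1 -113.4 -81.8
366 [19, 37, 233] -211.4 -163.5 -119.4 -86.8
372 [18, 37, 224] -220.3 -170.9 -125.5 -91.9
378 [115, 32, 33] -229.3 -178.4 -131.6 -97.0
384 [101, 36, 37] -238.5 -186.1 -137.9 -102.3
```

Both boards are upright and touching. The stop plate's front is at about +72 mm and the fin runs from +78 to +113 mm along tool x. Go to +106 and pinch the fin.

Request:
send_rows:
  commands: "60 .5 -.05 0 0;60 1 0 0 0;60 1 0 0 0;60 1 0 0 0;60 1 0 0 0;60 .8 0 .5 0;50 0 0 1 0;50 0 0 1 0;50 0 0 1 0;50 0 0 1 0;50 0 0 1 0;50 0 0 .4 0;50 0 0 .2 0;50 0 0 0 0;12 0 0 0 0;12 0 0 0 0;12 0 0 0 0;12 0 0 0 0;12 0 0 0 0"
  grip_force: 30

```text
t: 43.87
tcp_pos: [0.5587, 0.0162, 0.0545]
tool_rot: [0.775, 0.633, 0.001, 0.001]
force: [-1.5, 1.1, 4.8]
finger_gap: 0.175
gripper_force: 34.0
```

Gripped at 15 mm. Slide the stop 60 mm toward the fence, then creep.

Request:
send_rows:
  commands: "12 -.3 0 0 0;12 -.5 0 0 0;12 -.5 0 0 0;12 -.5 0 0 0;12 -.5 0 0 0;12 -.4 0 0 0;12 -.2 0 0 0;12 -.1 0 0 0;12 0 0 0 0"

```text
t: 44.62
tcp_pos: [0.5467, -0.0433, 0.0544]
tool_rot: [0.775, 0.632, 0.0, 0.001]
force: [-1.7, -1.2, 5.9]
finger_gap: 0.179
gripper_force: 34.2
```

Request:
send_rows:
  commands: "12 -.1 0 0 0;12 -.05 0 0 0;12 0 0 0 0"

```text
t: 44.87
tcp_pos: [0.5462, -0.0457, 0.0544]
tool_rot: [0.775, 0.632, 0.001, 0.001]
force: [-1.7, 0.1, 6.9]
finger_gap: 0.177
gripper_force: 34.2
```

Request:
send_rows:
  commands: "12 -.05 0 0 0;12 -.05 0 0 0;12 0 0 0 0"

```text
t: 45.12
tcp_pos: [0.5459, -0.0475, 0.0545]
tool_rot: [0.775, 0.632, 0.001, 0.001]
force: [-0.5, 1.0, 6.9]
finger_gap: 0.175
gripper_force: 34.2
```

Request:
send_rows:
  commands: "12 -.05 0 0 0;12 -.05 0 0 0;12 0 0 0 0"

```text
t: 45.37
tcp_pos: [0.5455, -0.0493, 0.0545]
tool_rot: [0.775, 0.632, 0.001, 0.001]
force: [-0.1, 0.9, 5.8]
finger_gap: 0.177
gripper_force: 34.2
```

Request:
send_rows:
  commands: "12 -.05 0 0 0;12 -.05 0 0 0;12 0 0 0 0"

```text
t: 45.62
tcp_pos: [0.5453, -0.0502, 0.0545]
tool_rot: [0.775, 0.632, 0.002, 0.0]
force: [0.6, 6.4, 6.3]
finger_gap: 0.176
gripper_force: 34.2
```

Request:
send_rows:
  commands: "12 -.05 0 0 0;12 -.05 0 0 0;12 0 0 0 0"

```text
t: 45.87
tcp_pos: [0.5453, -0.0503, 0.0545]
tool_rot: [0.775, 0.632, 0.003, -0.001]
force: [3.5, 14.0, 7.0]
finger_gap: 0.175
gripper_force: 34.2
```

Request:
send_rows:
  commands: "12 -.05 0 0 0;12 -.05 0 0 0;12 0 0 0 0"

```text
t: 46.12
tcp_pos: [0.5453, -0.0503, 0.0545]
tool_rot: [0.776, 0.631, 0.004, -0.001]
force: [5.6, 21.7, 6.7]
finger_gap: 0.181
gripper_force: 34.2
```

The stop is hard against the boards: travel stopped at 22 N. Release and retreat upward.

Request:
send_rows:
  commands: "20 .15 0 0 0;40 0 0 0 0;40 0 0 0 0;50 0 0 0 0;50 0 0 -.5 0;50 0 0 -1 0;50 0 0 -1 0;50 0 0 -1 0;50 0 0 -1 0;50 0 0 -1 0;50 0 0 -1 0;50 0 0 0 0;50 0 0 0 0"

```text
t: 47.2
tcp_pos: [0.5447, -0.053, 0.1849]
tool_rot: [0.775, 0.632, 0.001, 0.001]
force: [-0.5, 0.0, -0.2]
finger_gap: 0.586
gripper_force: 0.0
```

```bash
python3 -c "
from h import *
d=cams.snapshot('wrist');s,mm,_=tool();print(s['tcp_pos'])
hsv=cv2.cvtColor(np.ascontiguousarray(d['pixels'][:,:,::-1]),cv2.COLOR_BGR2HSV)
for c in(262,280,300):
  w=hsv[:,c-4:c+4].mean(1).astype(int);print('col',c)
  for r in range(120,330,6):
    f=lambda z:float(((ray(d,[(c,r)],z)[0]-s['tcp_pos'])@mm[:,0]*1000).round(1))
    if c==280: print(r,w[r].tolist(),f(.06),f(.106),f(.14))
m=cv2.inRange(hsv,(13,70,100),(20,135,255));
y=cv2.inRange(hsv,(9,140,60),(28,255,255))
for r in range(200,330,8):
  x=np.nonzero(m[r,150:420])[0]+150
  if len(x)>30:
    g=lambda z:((ray(d,[(x.min(),r),(x.max()+1,r)],z)-s['tcp_pos'])@mm[:,1]*1000).round(1).tolist()
    print(r,x.min(),x.max(),g(.106),g(.14))
"
```

```text
[ 0.54387391 -0.05269701  0.18364623]
col 262
col 280
120 [12, 162, 153] 70.5 71.9 73.0
126 [11, 163, 152] 66.0 68.2 69.8
132 [11, 160, 153] 61.3 64.4 66.6
138 [12, 164, 151] 56.7 60.5 63.4
144 [11, 163, 150] 52.0 56.7 60.1
150 [11, 161, 150] 47.2 52.7 56.8
156 [10, 153, 99] 42.4 48.8 53.5
162 [10, 160, 110] 37.5 44.8 50.1
168 [10, 158, 107] 32.6 40.7 46.7
174 [11, 161, 88] 27.6 36.6 43.3
180 [12, 165, 92] 22.5 32.4 39.8
186 [13, 157, 101] 17.4 28.2 36.2
192 [15, 165, 114] 12.2 24.0 32.7
198 [15, 163, 156] 7.0 19.7 29.0
204 [15, 161, 154] 1.7 15.3 25.4
210 [15, 162, 148] -3.7 10.9 21.7
216 [15, 162, 146] -9.1 6.5 17.9
222 [15, 163, 153] -14.6 1.9 14.1
228 [15, 165, 148] -20.1 -2.6 10.3
234 [14, 160, 122] -25.8 -7.3 6.4
240 [15, 142, 118] -31.4 -11.9 2.5
246 [16, 124, 128] -37.2 -16.7 -1.5
252 [16, 121, 128] -43.0 -21.5 -5.6
258 [15, 121, 128] -49.0 -26.4 -9.6
264 [15, 120, 129] -54.9 -31.3 -13.8
270 [16, 116, 183] -61.0 -36.3 -18.0
276 [17, 115, 183] -67.2 -41.3 -22.2
282 [16, 122, 143] -73.4 -46.4 -26.5
288 [16, 121, 124] -79.7 -51.6 -30.9
294 [16, 119, 123] -86.1 -56.9 -35.3
300 [16, 124, 125] -92.5 -62.2 -39.8
306 [16, 121, 124] -99.1 -67.6 -44.3
312 [15, 119, 125] -105.7 -73.0 -48.9
318 [16, 117, 177] -112.5 -78.6 -53.5
324 [16, 116, 178] -119.3 -84.2 -58.3
col 300
248 169 308 [-80.9, 21.5] [-68.1, 18.0]
256 158 329 [-89.7, 37.2] [-75.5, 31.2]
264 246 390 [-25.0, 83.0] [-21.1, 69.7]
272 245 369 [-26.0, 67.9] [-21.9, 57.0]
280 246 314 [-25.5, 26.8] [-21.5, 22.5]
288 246 413 [-25.7, 102.8] [-21.7, 86.3]
296 152 330 [-98.3, 39.6] [-82.7, 33.2]
304 167 316 [-87.5, 29.1] [-73.7, 24.3]
312 229 323 [-39.7, 34.8] [-33.5, 29.2]
320 222 328 [-45.6, 39.1] [-38.4, 32.8]
328 220 317 [-47.7, 30.6] [-40.1, 25.7]
```

Measured stack along the holder: stop front at -31, short front at -34 and long front at -52 mm. These steps match the thicknesses with no gaps, and the boards are centred to about 1 mm. Hand in.

```bash
python3 -c "
from station import sign_off
print(sign_off())"
```

```text
the job is handed in; nothing more can be done
None
```

The job is handed in at about 47 s of robot time: by wrist-camera measurement, both boards stand upright against the fence, centred to about 1 mm with no visible gaps, the stop is snug against the short one, and I never touched the other objects.

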